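Ready the circuit-board holder

TASK

Get the board holder ready for the next board. First turn the lift knob anticlockwise back to its zero stop, so that the support pins are fully down; then squeeze the lock button in the handle of the telescoping arm and draw the arm out until its pointer stands at the second long mark of the rule (100 mm between the jaws). Finish while still holding the arm steady at that mark against its spring, so that I can lay the board in, and leave the solder spool, the flux jar and the loose board where they are.

Things in the scene. Friction and masses are not known exactly. Their poses are not given: they have to be found in the camera images.
- holder: Grey board holder fixed to the bench: base plate 375 x 120 mm, 16 thick, on it a square outer tube (30 mm wide, top 57 above the bench) from which a bar telescopes. Origin on the bench under the fixed jaw's face (jaws: 70 mm wide, 93 tall). x: direction in which the arm is drawn out, z up. Base from x = -200 to +175, y = -60 to +60; lift box with the knob at x = -80, y = +60 (56 x 56, 50 tall).
- lift_knob (a joint): Lift knob's angle, rad: 0 at the zero stop (white line on its bar points along the holder's +x, at the black line on the lift box), growing clockwise seen from above, up to 1.6. Starts between 0.6 and 1.3, stays where left (friction 0.05 N m); its cam raises the two support pins 7.5 mm per rad.
- knob_grip (a point): Grip point of the black lift knob, on its upright axis, 72 mm above the bench. Skirt 44 mm in diameter, top at 58 mm; on it an upright bar 42 mm long, 12 thick, from 58 to 83 mm above the bench. Take the bar across its thickness from above, fingertips at 60 mm or higher. The frame turns with the knob: x along the bar to its white-line end, y across it, z up.
- slide_bar (a joint): How far the telescoping arm (bar, moving jaw, handle) is drawn out, m: 0 shut (jaws 30 mm apart, as at the start), 0.070 at the second long mark (jaws 100 mm apart), 0.130 end stop. A spring pulls it shut: 4 N when shut, 7.5 N at the mark. A ratchet stops it from opening unless the lock button is squeezed in; it can always run back shut.
- head: Moving jaw with its handle on the end of the telescoping bar; slides along the holder's x, axes as the holder's. Its origin coincides with the holder's when shut (it does not lie on the part): use point head_grip.
- head_grip (a point): Grip point of the handle, mid-thickness, level with the button, 75 mm above the bench: an upright black block behind the moving jaw, 46 mm long (holder's x), 28 thick (y), from 40 to 96 mm above the bench. Take it from above across its thickness, one finger on the lock button (-y side), one on the plain +y side. The jaw plate (70 mm wide) begins 26 mm from here towards -x; the +x side is open.
- button_face (a point): Centre of the lock button's outer face, 73 mm above the bench: a steel push plate 22 mm long, 26 tall, in the handle's -y side, standing 6 mm proud (handle 34 mm over the button, 29 mm with it squeezed in).
- lock_button (a joint): How far the lock button is pushed in, m: 0 out, 0.005 fully in. A spring of 3 N, 7 N fully in; the ratchet lets go from about 0.003. Squeeze it with 20 N or more between the fingers.
- pointer (a point): Tip of the thin steel pointer at the foot of the moving jaw, 19 mm above the bench, close over the rule; it moves with the arm.
- mark (a point): Inner end of the rule's second long mark (100 mm between the jaws). The rule lies on the base along its -y side; black marks every 10 mm of jaw gap from 30 to 150 mm, those for 50, 100 and 150 long (11.5 mm), the others short (5 mm). Axes as the holder's; the arm is at the mark when the pointer's x equals this point's.
- spool: Bystander: solder spool, upright, 64 mm in diameter, 50 mm tall; origin at the centre of its underside. Leave alone.
- flux_jar: Bystander: small amber glass jar with a white cap, 56 mm in diameter, 62 mm tall; origin at the centre of its underside. Leave alone.
- board: Bystander: the next circuit board, lying flat, 70 x 98 mm, with parts up to 19 mm tall; origin at the centre of its underside. Leave alone.

How it is judged (in metres and radians):
On the way, in this order (a step that is already met when the one before it is completed fails the run):
1. the lift knob is back at its zero stop while the arm is still shut (value of joint lift_knob below 0.09 rad and value of joint slide_bar below 0.006 m), for 0.2 s.
2. with the lock button squeezed in between the fingers the arm has come out of its lock (value of joint slide_bar above 0.015 m and value of joint lock_button above 0.003 m and contact force between the fingers and head above 2 N), for 0.1 s.
At the end, for the whole second after the job is handed in: The lift knob is within 0.09 rad of its zero stop; the arm's pointer stands within 4 mm of the second long mark and stays still (under 10 mm/s), held by the fingers with more than 3 N against its spring; spool, jar and board are within 15 mm of where they stood (value of joint lift_knob below 0.09 rad and x of pointer in the frame of mark between -0.004 and 0.004 m and velocity of joint slide_bar between -0.01 and 0.01 m/s and contact force between the fingers and head above 3 N and distance of each of spool, flux_jar, board from where it was at the start of the episode below 0.015 m); the arm keeps its last pose, push and grip.
It fails at once if a bystander is pushed away or knocked over (distance of any of spool, flux_jar, board from where it was at the start of the episode above 0.02 m or angle between any of spool, flux_jar's own z axis and vertical above 0.3 rad).
It also fails if it takes over 45 s, if anything falls off the work surface, if the arm or the gripper's body presses on something with over 40 N, if the wrist force passes 120 N, or if a joint passes its speed limit or range.

ROBOT

A 6-joint arm with a two-finger parallel gripper is mounted at the origin on the work surface. World frame = base frame: x ahead of the robot, y to its left, z up, the work surface at z = 0. Lengths are in mm, angles in rad, forces in N, time in s.
With the tool pointing down it reaches from about 325 to 775 mm from the base axis. Payload 5.5 kg.
Tool frame: the origin (TCP) lies midway between the tips of the shut fingers; the grasp point (between the pads) lies 19 mm behind it; z points along the fingers, y is the line along which they close (so a half turn about z gives the same grasp; the last joint's range is limited). The gripper opens to 85 mm and grips with 20 to 120 N. Pads are 22 mm wide; open, the fingers measure 114 mm over their backs; the gripper's body (76 mm by 85 mm) begins 54 mm behind the grasp point. The pads swing forward as they close: fully open they stand 13 mm farther back than shut.
Start: joints at [1.09, 0.091, 1.231, -0, 1.82, -0.057], TCP at [246.742, 546.932, 231.275] pointing down, gripper open.
Joint ranges: [-2.87, 2.87], [-0.86, 2.18], [0.17, 2.46], [-1.51, 4.65], [0.06, 2.69], [-2.65, 2.65]. Speed limits (rad/s): [2.57, 2.57, 3.01, 3.14, 3.14, 3.14].

INTERFACE

Orientations are given as a unit quaternion [w, x, y, z].
In Python, from plant import bot, workorder, capture gives the robot as it stands (bot), with the cameras as plain functions and the job (workorder).
- The arm moves only by the shell command python3 jog.py 'ROWS' [OPENING]. ROWS is a JSON list of rows, 1 to 20 of them, each an object with the fields dx, dy, dz (the shift in fractions of the full range, 1 being 800 mm), wx, wy, wz (a rotation vector in parts of the range, where 1.0 means 90 degrees); a field left out counts as zero; each row shifts and turns the commanded pose from where the row before left it, along the tool's axes as they then stand; what a row does not reach is not made up. A row lasts 1/8 s, in which the tool goes at most 62.5 mm and 0.188 rad, less where a joint would pass 70% of its speed; a pose out of reach is approached as far as the arm can. OPENING is the opening from 0.0 (shut) to 1.0 (fully open), set as the command begins (- or left out keeps the last). The fingers move at their own pace and stop on an object; the grip force is fixed at half the most. Time passes only in rows, so rows that do not move let the fingers close. It prints the time, the measured TCP pose, the force, the opening and the grip force at its end. Shift and turn numbers lie between -1 and 1, and a call with a number outside is refused. Input that does not fit is refused with a message, and nothing moves.
- bot.state(): the state, without advancing time (a new reading comes with each control period).
- capture(name): name is "scene" or "side" or "wrist"; returns a dict with "image" (384x512x3 uint8, blue, green, red), "vertical_fov" (degrees; the focal length in pixels is half the picture's height over the tangent of half this angle, whatever the lens; pixels are square), "cx", "cy" (the principal point, pixels), "k1" (the pictures are not rectified: a ray, as slopes to the right and down, at radius r is drawn at 1 + k1 r^2 times it, then the intrinsics apply), "eye" and "orientation" of the camera in the world. Camera axes: x right, y down, z forward; pixel columns grow to the right and rows downward; lengths in mm; the calibration is good to about 2 mm. A picture is of the moment at which its call begins. There is no depth.
- workorder.job_done(): hands the job in; it is judged then, once.
The state is a dict: "time": time; "qpos": joint angles; "joint_vel": joint speeds; "tau": joint torques, N m; "tcp_pos": TCP position; "tcp_rot": TCP orientation; "ft_force": force on the tool from outside, world axes, zero at the start; "torque": the same for the moment, N m; "finger_gap": opening from 0.0 (shut) to 1.0 (fully open); "finger_force": force on a finger pad.
Only numpy, scipy, OpenCV 4.12 (cv2) and the standard library are available. Lean on these libraries where they do the work, as an engineer would, in place of code of your own. Each camera call takes 0.05 s, during which the arm holds its last target. There are 200 camera calls.

## Working session

There is one attempt and no reset: what is moved stays moved. The work goes in short steps, Python scripts to look and compute and a shell command to move; the robot and the scene stay as the last step left them, time stands still between calls to the robot, and variables do not carry over. Pictures are saved under pics/ and viewed, at most 13 in all, crops included, and the job is handed in when it is done.

```bash
ls; mkdir -p pics; cat > h.py <<'E'
import numpy as np, cv2
from plant import bot, workorder, capture
from scipy.spatial.transform import Rotation as R
def rot(q): return R.from_quat([q[1],q[2],q[3],q[0]]).as_matrix()
def ray(c,u,v):
    f=192/np.tan(np.radians(c["vertical_fov"])/2)
    d=np.array([(u-c["cx"])/f,(v-c["cy"])/f]); s=d.copy()
    for _ in range(30): s=d/(1+c["k1"]*(s@s))
    return np.array(c["eye"],float),rot(c["orientation"])@np.array([s[0],s[1],1.])
def onz(c,u,v,z):
    e,r=ray(c,u,v); return e+r*(z-e[2])/r[2]
def proj(c,p):
    f=192/np.tan(np.radians(c["vertical_fov"])/2)
    q=rot(c["orientation"]).T@(np.array(p,float)-c["eye"]); s=q[:2]/q[2]
    s=s*(1+c["k1"]*(s@s)); return s*f+[c["cx"],c["cy"]]
E
python3 - <<'E'
from h import *
import pickle
D={n:capture(n) for n in("scene","side","wrist")}
pickle.dump(D,open("d0.pkl","wb"))
for n,c in D.items():
    print(n,{k:v for k,v in c.items() if k!="image"})
    cv2.imwrite(f"pics/{n}0.png",cv2.resize(c["image"],(800,600),interpolation=cv2.INTER_CUBIC))
print(bot.state())
E
```

```text
jog.py
pics
plant.py
scene {'vertical_fov': 52.93757753098463, 'cx': 253.17123381896843, 'cy': 189.72822261896025, 'k1': 0.044877730021646446, 'eye': array([1295.44318345, -189.02142053,  803.98574968]), 'orientation': array([-0.33725561,  0.73315464,  0.53888899, -0.24154001])}
side {'vertical_fov': 52.941493397350456, 'cx': 254.94900046487538, 'cy': 189.00755523130266, 'k1': -0.069443835320487, 'eye': array([ 139.81781422, -482.39864213,  644.48427733]), 'orientation': array([-0.38519782,  0.87044477, -0.28004911,  0.12458347])}
wrist {'vertical_fov': 67.38146008426575, 'cx': 257.1010041518833, 'cy': 190.1873870403763, 'k1': -0.036184508250454064, 'eye': array([178.07324455, 578.14469823, 373.67468295]), 'orientation': array([0.12544013, 0.83079939, 0.53634081, 0.07984783])}
{'time': 0.15, 'qpos': array([ 1.09029624e+00,  9.17141111e-02,  1.23161096e+00,  1.19584891e-05,
        1.81981987e+00, -5.67021033e-02]), 'joint_vel': array([ 0.00022117, -0.00274411, -0.00224372, -0.00157953, -0.00163081,
       -0.00162498]), 'tau': array([ 1.91527230e-03, -4.59371781e+01, -4.18526387e+01, -5.93383766e-05,
        9.54569638e-03, -2.49946129e-05]), 'tcp_pos': array([246.63340198, 546.72681171, 230.39278886]), 'tcp_rot': array([-2.11562468e-04,  2.10315298e-01,  9.77633302e-01, -7.46771936e-04]), 'ft_force': array([ 0.61057315,  0.0486784 , -0.30423597]), 'torque': array([0.03868341, 0.01613295, 0.02732144]), 'finger_force': 0.0, 'finger_gap': 0.9988494154646034}
```

View pics/scene0.png

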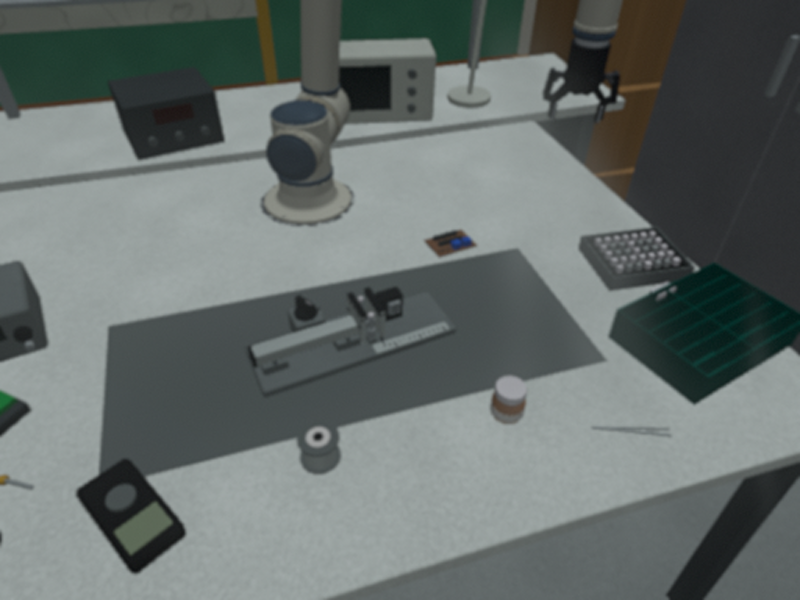

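View pics/wrist0.png

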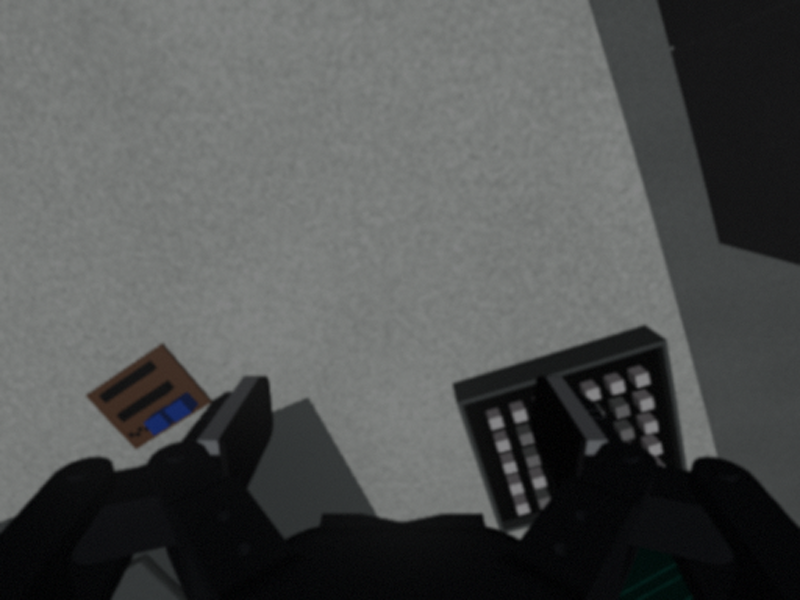

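The scene view (scaled to 800x600) shows the holder with its base from about (252,350)/(265,390) to (455,325). The knob is at (306,308) on the far side, the handle at (388,300), the spool at (319,450), the jar at (509,398) and the loose board at (450,242). The wrist view shows only the board and a tray.

```bash
python3 - <<'E'
from h import *
import pickle
D=pickle.load(open("d0.pkl","rb")); c=D["scene"]; s=1/1.5625
for n,u,v,z in[("c-x-y",265,388,16),("c+x-y",455,328,16),("c-x+y",250,352,16),("c+x+y",427,297,16),("knob",305,300,83),("handle",388,292,96),("spool",319,437,50),("jar",510,388,62),("board",450,242,5)]:
    print(n,onz(c,u*s,v*s,z).round())
w=D["wrist"]; t=bot.state(); M=rot(t["tcp_rot"]); print(M.round(3)); print((M.T@(np.array(w["eye"])-t["tcp_pos"])).round(1), (M.T@rot(w["orientation"])).round(3))
im=D["side"]["image"]; cv2.imwrite("pics/side0.png",cv2.resize(im,(800,600),interpolation=cv2.INTER_CUBIC))
E
```

```text
c-x-y [ 593. -190.   16.]
c+x-y [552. 172.  16.]
c-x+y [ 502. -203.   16.]
c+x+y [453. 152.  16.]
knob [468. -91.  83.]
handle [505.  54.  96.]
spool [ 743. -127.   50.]
jar [750. 183.  62.]
board [278. 271.   5.]
[[-0.912  0.411 -0.001]
 [ 0.411  0.912 -0.001]
 [ 0.    -0.002 -1.   ]]
[  75.4    0.2 -143.3] [[-0.001 -0.956 -0.294]
 [ 1.    -0.001 -0.001]
 [ 0.    -0.294  0.956]]
```

View pics/side0.png

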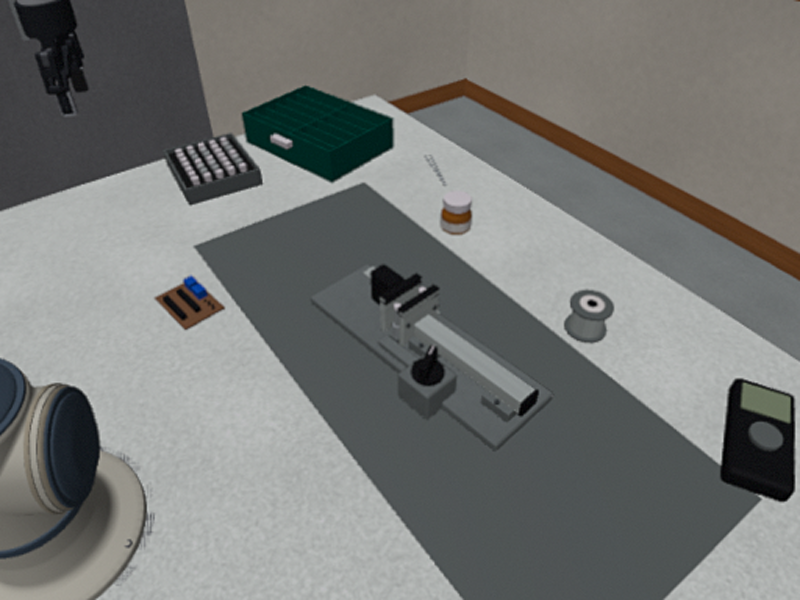

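The side view confirms the layout: knob bar at (430,360), handle at (385,285), holder +x pointing up-left. Next I'll move the wrist camera above the knob and handle, with tool x along holder x.

The manual's scale: shifts go in shares of 800 mm and turns go in shares of 90 degrees. Converting my numbers, -40 mm / 800 = -0.05, -38.5 mm / 800 = -0.0481, 0.175 rad / 1.5708 = 0.1114.

```bash
python3 jog.py '[{"dx":-0.05,"dy":-0.0481,"dz":-0.0075},{"dx":-0.05,"dy":-0.0481,"dz":-0.0075},{"dx":-0.05,"dy":-0.0481,"dz":-0.0075},{"dx":-0.05,"dy":-0.0481,"dz":-0.0075},{"dx":-0.05,"dy":-0.0481,"dz":-0.0075},{"dx":-0.05,"dy":-0.0481,"dz":-0.0075},{"dx":-0.05,"dy":-0.0481,"dz":-0.0075},{"dx":-0.05,"dy":-0.0481,"dz":-0.0075},{"dx":-0.05,"dy":-0.0481,"dz":-0.0075},{"dx":-0.05,"dy":-0.0481,"dz":-0.0075},{"dx":-0.05,"dy":-0.0481,"dz":-0.0075},{"dx":-0.0463,"dy":-0.0463,"dz":-0.005},{"wz":0.1114},{"wz":0.1114},{"wz":0.1114},{"wz":0.1114},{"wz":0.1114},{"wz":0.105},{},{}]'
python3 - <<'E'
from h import *
import pickle
c=capture("wrist"); pickle.dump(c,open("w1.pkl","wb"))
cv2.imwrite("pics/w1.png",cv2.resize(c["image"],(800,600),interpolation=cv2.INTER_CUBIC))
E
```

```text
time: 2.65
tcp_pos: [492.1, -68.9, 301.1]
tcp_rot: [-0.0, 0.667, 0.745, -0.0]
ft_force: [-0.6, 0.1, -0.1]
finger_gap: 1.0
finger_force: 0.0
```

View pics/w1.png

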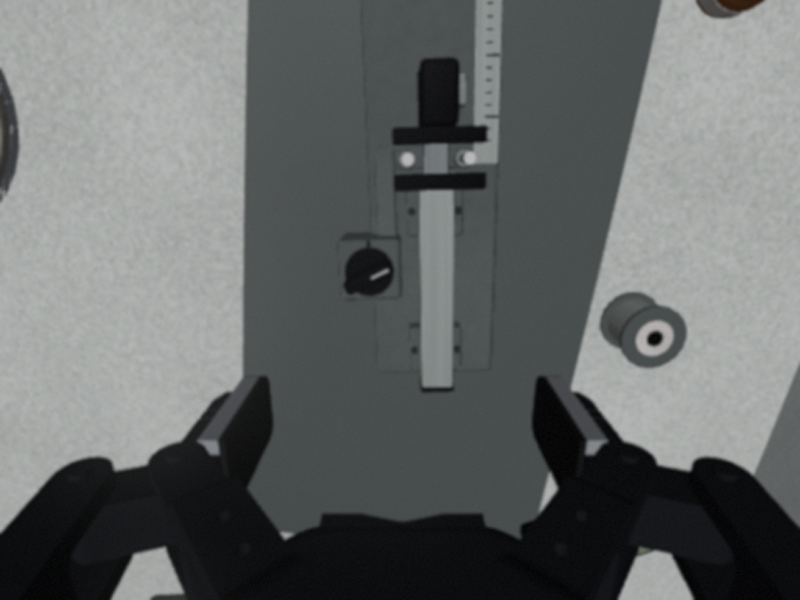

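The view from above shows the knob at (369,272), with its white line from (372,278) to (389,269), pointing right and slightly up. The handle is at (438,92) with the button at (463,88), the tube edges at x≈420 and 454 (rows 192 to 388), and the rule with its first long mark at (490,115) and second at (492,55). I'll zoom in to measure.

```bash
python3 - <<'E'
from h import *
import pickle
c=pickle.load(open("w1.pkl","rb")); im=c["image"]
a=im[140:200,205:265]; b=im[20:110,235:335]
a=cv2.resize(a,(400,400),interpolation=cv2.INTER_CUBIC); b=cv2.resize(b,(400,360),interpolation=cv2.INTER_CUBIC)
b=cv2.copyMakeBorder(b,0,40,0,0,cv2.BORDER_CONSTANT)
cv2.imwrite("pics/z1.png",np.clip(np.hstack([a,b]).astype(float)*1.8,0,255).astype(np.uint8))
s=1/1.5625
P=lambda u,v,z:onz(c,u*s,v*s,z)
for n,p,q in[("tubeL",(419,192),(421,386)),("tubeR",(453,192),(454,386))]:
    A,B=P(*p,57),P(*q,57); d=A-B; print(n,A.round(1),B.round(1),np.degrees(np.arctan2(d[1],d[0])))
for n,u,v,z in[("box1",341,240,50),("box2",399,238,50),("box3",400,296,50),("hTL",420,60,96),("hTR",459,60,96),("long50",490,115,17),("long100",492,55,17),("fixjawL",395,188,93),("fixjawR",485,187,93),("mvjawL",393,140,93),("mvjawR",488,139,93)]: print(n,P(u,v,z).round(1))
g=cv2.cvtColor(im,cv2.COLOR_BGR2GRAY)
m=(g[165:185,230:255]>110).astype(np.uint8); ys,xs=np.nonzero(m); ys=ys+165; xs=xs+230; print(len(xs))
W=np.array([onz(c,x,y,83) for x,y in zip(xs,ys)])[:,:2]; mu=W.mean(0); u_,S,V=np.linalg.svd(W-mu); print("line",mu,np.degrees(np.arctan2(V[0,1],V[0,0])), (W@V[0]).min()-mu@V[0],(W@V[0]).max()-mu@V[0])
E
```

```text
tubeL [500.9 -18.9  57. ] [ 524.7 -199.3   57. ] 97.51856643387495
tubeR [529.4 -15.7  57. ] [ 556.3 -195.9   57. ] 98.48634692794133
box1 [437.7 -68.   50. ]
box2 [488.5 -60.7  50. ]
box3 [ 495.1 -113.8   50. ]
hTL [489.   74.3  96. ]
hTR [516.3  77.4  96. ]
long50 [557.5  52.3  17. ]
long100 [551.4 100.7  17. ]
fixjawL [480.8 -15.6  93. ]
fixjawR [548.9  -7.3  93. ]
mvjawL [475.7  18.8  93. ]
mvjawR [545.6  27.4  93. ]
13
line [475.41862573 -85.89662366] -147.50848897337852 -5.614535721358152 7.248445815672142
```

View pics/z1.png

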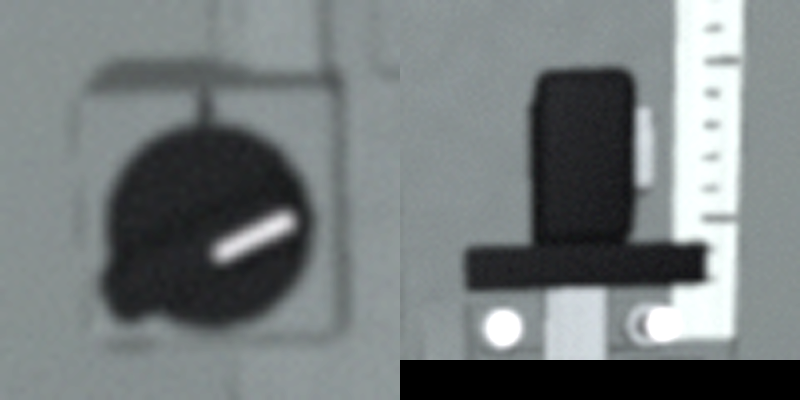

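The zoom shows the knob skirt centred at crop (210,228), the bar from (128,295) to (300,210), and the white line from (218,255) to (292,215). In the right-hand crop the handle top spans 537–635 with its far edge at row 70, and the button is at (645,148). I'll refine these.

```bash
python3 - <<'E'
from h import *
import pickle
c=pickle.load(open("w1.pkl","rb"))
A=lambda u,v,z:onz(c,204.5+u*.15+.5,139.5+v*.15+.5,z)
B=lambda u,v,z:onz(c,234.5+(u-400)/4+.5,19.5+v/4+.5,z)
a,b=A(218,255,83),A(292,215,83); d=b-a; print("line",a,b,np.degrees(np.arctan2(d[1],d[0])))
print("skirt",A(210,228,58),"r",np.linalg.norm(A(110,228,58)-A(310,228,58)))
e,f=A(120,300,83),A(300,210,83);d=f-e;print("bar",e,f,(e+f)/2,np.linalg.norm(d))
l,r=B(538,71,96),B(635,71,96); print("handle far edge",l,r,np.linalg.norm(l-r))
hx=np.array([np.cos(np.radians(97.3)),np.sin(np.radians(97.3)),0]); print("grip from edge",(l+r)/2-23*hx)
bt=[B(653,108,86),B(653,186,86)]; print("button",bt,(bt[0]+bt[1])/2,np.linalg.norm(bt[0]-bt[1]))
j=[B(467,248,93),B(705,246,93)];d=j[1]-j[0];print("jaw",j,np.linalg.norm(d),(j[0]+j[1])/2,np.degrees(np.arctan2(d[1],d[0]))+90)
print("jaw->grip",(j[0]+j[1])/2+26*hx)
m=[B(720,62,16.5),B(718,217,16.5)];d=m[0]-m[1];print("marks",m,np.linalg.norm(d))
s=bot.state();M=rot(s["tcp_rot"]);print(s["tcp_pos"],M.round(3))
E
```

```text
line [468.930113   -91.28258951  83.        ] [482.43967912 -81.75984157  83.        ] 35.179597664102985
skirt [465.74251959 -92.43212759  58.        ] r 41.45606128143299
bar [ 450.63933505 -102.45796408   83.        ] [483.87611122 -80.60414181  83.        ] [467.25772313 -91.53105295  83.        ] 39.77779327269878
handle far edge [489.69360834  75.02102552  96.        ] [516.1871944   78.01207297  96.        ] 26.661891661454685
grip from edge [505.86288737  53.70297707  96.        ]
button [array([523.58563042,  71.09084619,  86.        ]), array([526.62533772,  50.47585066,  86.        ])] [525.10548407  60.78334842  86.        ] 20.83789483563406
jaw [array([475.05254385,  27.16423361,  93.        ]), array([543.04276767,  35.33198843,  93.        ])] 68.47906799865565 [509.04765576  31.24811102  93.        ] 96.85019014278373
jaw->grip [505.74397594  57.03736653  93.        ]
marks [array([551.70949109, 100.49830077,  16.5       ]), array([558.94679251,  51.68863975,  16.5       ])] 49.34330289626352
[492.1418455  -68.96803695 301.16692718] [[-0.109  0.994 -0.   ]
 [ 0.994  0.109  0.   ]
 [ 0.    -0.    -1.   ]]
```

Knob at about (466.7,-92) with the bar yaw about 34°, so θ≈1.10 rad. Handle grip at about (505.8,54.5), holder yaw about 97°. The sizes all check out. Going to the knob now.

In the tool's units: 50 mm / 800 = 0.0625, 35 mm / 800 = 0.0438, 0.187 rad / 1.5708 = 0.119.

```bash
python3 jog.py '[{"dx":-0.0125,"dy":-0.0175,"dz":0.0625},{"dx":-0.0125,"dy":-0.0173,"dz":0.0625},{"dz":0.0438,"wz":0.1146},{"dz":0.0438,"wz":0.1146},{"wz":0.1146},{"wz":0.1146},{"wz":0.1146},{"wz":0.119},{},{}]' 0.6
python3 - <<'E'
from h import *
s=bot.state();M=rot(s["tcp_rot"]);t=s["tcp_pos"]
print(t,s["qpos"],np.degrees(np.arctan2(M[1,0],M[0,0])),M.T@(np.array([466.7,-92,62])-t))
E
```

```text
time: 3.95
tcp_pos: [466.7, -91.8, 131.3]
tcp_rot: [-0.0, 0.956, 0.293, -0.0]
ft_force: [-0.2, -0.5, 1.0]
finger_gap: 0.6
finger_force: 0.0
[466.65503142 -91.82361041 131.25874646] [-2.65826390e-01 -2.45379118e-01  1.72682947e+00 -1.46164904e-05
  1.66019545e+00  7.09739000e-01] 34.10414583119788 [-5.85030954e-02  1.73403015e-01  6.92587439e+01]
```

```bash
python3 jog.py '[{"dz":0.0375},{"dz":0.0313},{"dz":0.0163},{},{}]'
python3 jog.py '[{},{},{},{},{},{}]' 0.0
python3 - <<'E'
from h import *
c=capture("wrist"); cv2.imwrite("pics/w2.png",np.clip(c["image"][150:384,100:412]*1.8,0,255).astype(np.uint8))
s=bot.state();M=rot(s["tcp_rot"]);print(np.degrees(np.arctan2(M[1,0],M[0,0])),s["torque"])
E
```

```text
time: 4.58
tcp_pos: [467.3, -92.0, 64.5]
tcp_rot: [0.0, 0.957, 0.291, 0.001]
ft_force: [0.1, -0.9, -0.4]
finger_gap: 0.6
finger_force: 0.0
time: 5.32
tcp_pos: [466.9, -91.7, 64.2]
tcp_rot: [0.0, 0.957, 0.291, 0.0]
ft_force: [-2.7, 1.4, 6.4]
finger_gap: 0.126
finger_force: 60.4
33.86366609030385 [ 0.26882058  0.34279988 -0.0222359 ]
```

View pics/w2.png

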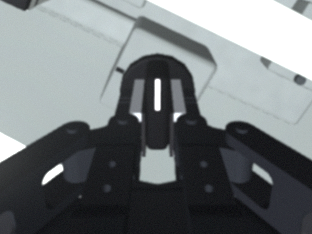

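The knob bar is held between the pads, with the white line at (157,95) pointing along tool x. Turning it anticlockwise.

In the tool's units: -0.15 rad / 1.5708 = -0.0955.

```bash
python3 jog.py '[{"wz":-0.0955},{"wz":-0.0955},{"wz":-0.0955},{"wz":-0.0955},{"wz":-0.0955},{"wz":-0.0955},{"wz":-0.0637},{"wz":-0.0509},{},{}]'
python3 - <<'E'
from h import *
s=bot.state();M=rot(s["tcp_rot"]);print(np.degrees(np.arctan2(M[1,0],M[0,0])),s["torque"],s["ft_force"])
E
```

```text
time: 6.62
tcp_pos: [465.1, -90.8, 64.2]
tcp_rot: [-0.002, 0.671, 0.742, -0.0]
ft_force: [-10.7, 5.0, 12.0]
finger_gap: 0.124
finger_force: 61.1
95.76756149212193 [ 0.93140282  1.77122645 -0.01642632] [-10.66071294   4.98023117  11.99322842]
```

In the tool's units: -0.03 rad / 1.5708 = -0.0191.

```bash
for i in 1; do python3 jog.py '[{"wz":-0.0191},{},{}]' ; python3 -c "
from h import *
s=bot.state();M=rot(s['tcp_rot']);print(np.degrees(np.arctan2(M[1,0],M[0,0])),s['torque'],s['ft_force'])"; python3 jog.py '[{"wz":-0.0191},{},{}]' ; python3 -c "
from h import *
s=bot.state();M=rot(s['tcp_rot']);print(np.degrees(np.arctan2(M[1,0],M[0,0])),s['torque'],s['ft_force'])"; done
```

```text
time: 7.0
tcp_pos: [465.1, -90.8, 64.1]
tcp_rot: [-0.002, 0.659, 0.752, -0.001]
ft_force: [-11.3, 4.7, 12.1]
finger_gap: 0.123
finger_force: 61.2
97.48683912062161 [ 0.87186261  1.83708295 -0.04048296] [-11.27877328   4.72341513  12.10422388]
time: 7.38
tcp_pos: [465.1, -90.8, 64.1]
tcp_rot: [-0.002, 0.649, 0.761, -0.0]
ft_force: [-10.5, 5.6, 11.3]
finger_gap: 0.124
finger_force: 62.3
99.12597345534827 [ 0.95560387  1.82251381 -0.68767698] [-10.49109338   5.58414073  11.27544408]
```

The torque has risen to 0.69 N m, so the knob is at its stop. Releasing, rising and checking with a picture.

In the tool's units: -60 mm / 800 = -0.075, -30 mm / 800 = -0.0375.

```bash
python3 jog.py '[{},{},{},{"dz":-0.0063},{"dz":-0.0375},{"dz":-0.075},{"dx":-0.0375,"dz":-0.075},{"dx":-0.0375,"dz":-0.075},{},{}]' 0.6
python3 - <<'E'
from h import *
import pickle
c=capture("wrist"); pickle.dump(c,open("w3.pkl","wb"))
cv2.imwrite("pics/w3.png",np.clip(cv2.resize(c["image"],(800,600),interpolation=cv2.INTER_CUBIC)*1.7,0,255).astype(np.uint8))
s=bot.state();M=rot(s["tcp_rot"]);print(np.degrees(np.arctan2(M[1,0],M[0,0])),s["torque"],M.round(3))
E
```

```text
time: 8.62
tcp_pos: [475.5, -147.0, 269.6]
tcp_rot: [-0.0, 0.648, 0.761, 0.0]
ft_force: [-0.6, 0.1, -1.3]
finger_gap: 0.603
finger_force: 0.0
99.18024389674041 [-0.04011018 -0.00341113 -0.05110367] [[-0.16   0.987 -0.002]
 [ 0.987  0.16   0.001]
 [ 0.001 -0.002 -1.   ]]
```

View pics/w3.png

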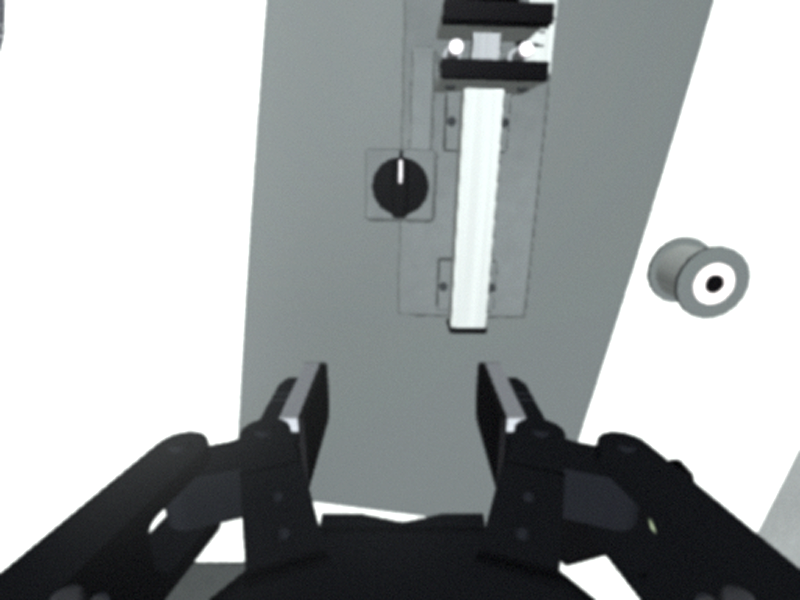

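The knob's white line at (400,172) points at the black line on the box at (401,155), so it's at zero. Now to the handle, stopping 45 mm short for a closer look.

In the tool's units: 38 mm / 800 = 0.0475, 14 mm / 800 = 0.0175, 0.03 rad / 1.5708 = 0.0191.

```bash
python3 jog.py '[{"wz":0.0191},{"dx":0.0475,"dy":0.0175,"dz":0.0125},{"dx":0.0475,"dy":0.0175,"dz":0.0125},{"dx":0.0475,"dy":0.0175,"dz":0.0125},{"dx":0.0475,"dy":0.0175,"dz":0.0125},{},{}]' 0.85
python3 - <<'E'
from h import *
import pickle
c=pickle.load(open("w3.pkl","rb")); k=1/1.5625
for p,q in[((463,90),(450,325)),((504,90),(488,328))]:
    A,B=[onz(c,(u+.5)*k-.5,(v+.5)*k-.5,57) for u,v in(p,q)]; d=A-B; print(np.degrees(np.arctan2(d[1],d[0])))
A,B=[onz(c,(u+.5)*k-.5,(v+.5)*k-.5,83) for u,v in((401,184),(400.5,160))]; d=A-B; print("knob",np.degrees(np.arctan2(-d[1],-d[0])))
c=capture("wrist"); pickle.dump(c,open("w4.pkl","wb"))
cv2.imwrite("pics/w4.png",np.clip(cv2.resize(c["image"],(800,600),interpolation=cv2.INTER_CUBIC)*1.7,0,255).astype(np.uint8))
s=bot.state();M=rot(s["tcp_rot"]);print(np.degrees(np.arctan2(M[1,0],M[0,0])),s["tcp_pos"])
E
```

```text
time: 9.55
tcp_pos: [511.0, 11.0, 229.4]
tcp_rot: [-0.0, 0.66, 0.752, -0.001]
ft_force: [0.7, -0.3, -0.5]
finger_gap: 0.851
finger_force: 0.0
97.83681882122816
98.55634273160295
knob 100.29039710990202
97.41101102657845 [511.11372354  10.53874447 229.83601421]
```

View pics/w4.png

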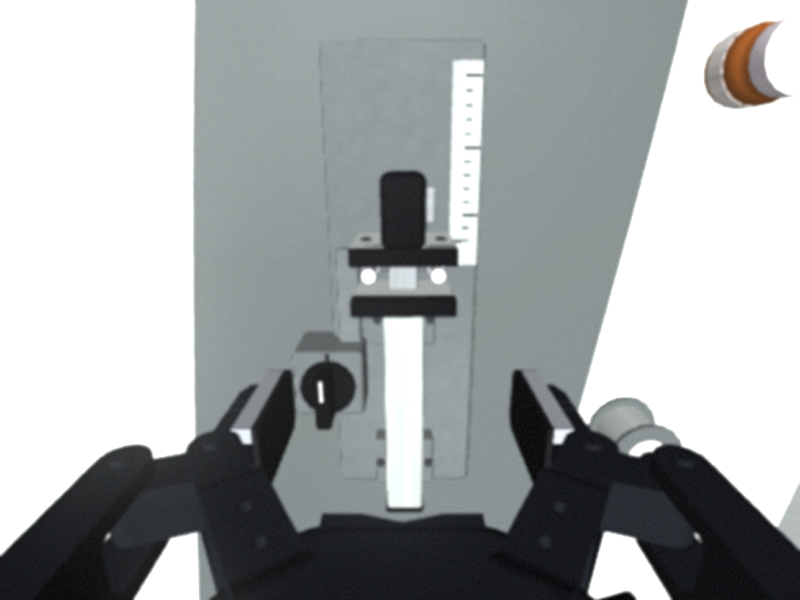

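The handle top spans (382–426, 172–247), with the button at (431,204). The pointer tip is near (466,240), the long marks are at (472,215) for 50 and (474,148) for 100, and the knob is still aligned.

```bash
python3 - <<'E'
from h import *
import pickle
c=pickle.load(open("w4.pkl","rb")); k=1/1.5625
P=lambda u,v,z:onz(c,(u+.5)*k-.5,(v+.5)*k-.5,z)
hx=np.array([np.cos(np.radians(97.5)),np.sin(np.radians(97.5)),0]);hy=np.array([-hx[1],hx[0],0])
l,r=P(382,172,96),P(426,172,96);g=(l+r)/2-23*hx;print("handle",np.linalg.norm(l-r),g)
b=[P(434,188,86),P(434,221,86)];print("button",np.linalg.norm(b[0]-b[1]),(b[0]+b[1])/2+20*hy)
p,m1,m2=P(465,240,19),P(470,215,17),P(473,148,17)
print("marks",(m2-m1)@hx,"pointer->mark",(m2-p)@hx,p,m2)
s=bot.state();M=rot(s["tcp_rot"]);print(M.T@(np.array([505.5,g[1]+2,53])-s["tcp_pos"]))
E
```

```text
handle 26.153154642906916 [505.91818381  55.92706506  96.        ]
button 20.45711272270348 [504.42382682  58.61181297  86.        ]
marks 50.198078721011015 pointer->mark 69.62743632986944 [558.11909982  31.3692343   19.        ] [552.69034906 100.88277444  17.        ]
[ 47.77118178   0.66058829 176.82087138]
```

In the tool's units: 50 mm / 800 = 0.0625, 47.5 mm / 800 = 0.0594.

```bash
python3 jog.py '[{"dx":0.0594,"dy":0.0008},{"dz":0.0625},{"dz":0.0625},{"dz":0.05},{"dz":0.0325},{"dz":0.0125},{},{}]'
python3 jog.py '[{},{},{},{},{},{}]' 0.0
python3 -c "
from h import *
c=capture('wrist');cv2.imwrite('pics/w5.png',np.clip(cv2.resize(c['image'],(800,600))*1.7,0,255).astype(np.uint8));print(bot.state()['torque'])"
```

```text
time: 10.6
tcp_pos: [506.8, 57.9, 55.9]
tcp_rot: [0.001, 0.66, 0.751, 0.001]
ft_force: [0.1, 0.1, -0.0]
finger_gap: 0.852
finger_force: 0.0
time: 11.35
tcp_pos: [505.0, 58.1, 55.3]
tcp_rot: [-0.0, 0.659, 0.752, -0.001]
ft_force: [-7.2, -2.3, 8.1]
finger_gap: 0.32
finger_force: 61.1
[-0.10236011  0.92010509  0.43433741]
```

View pics/w5.png

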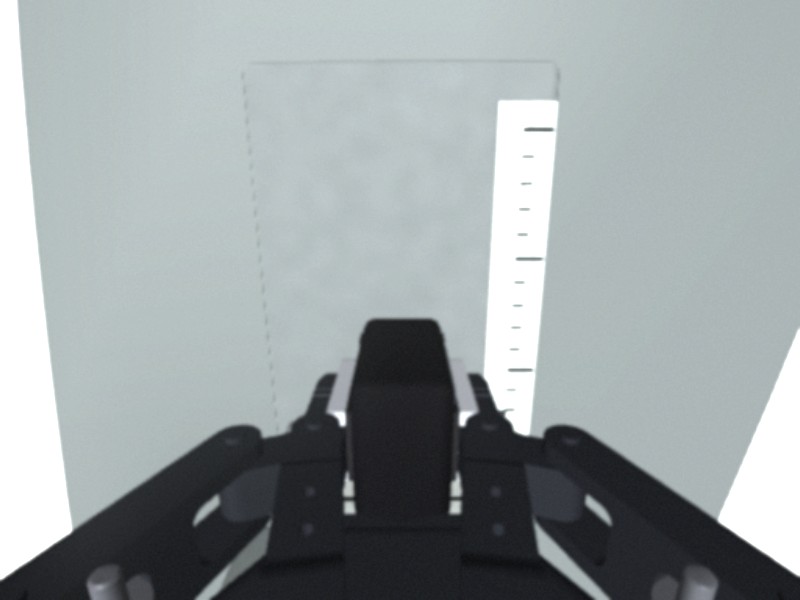

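The handle is gripped with the button squeezed in (gap matches about 29 mm). The pointer tip is just visible at (507,412) and the 100 mark is at (530,259). Drawing out.

In the tool's units: 8 mm / 800 = 0.01, 6 mm / 800 = 0.0075.

```bash
python3 jog.py '[{"dx":0.0063},{"dx":0.01},{"dx":0.01},{"dx":0.01},{"dx":0.01},{"dx":0.01},{"dx":0.01},{"dx":0.01},{"dx":0.0075},{"dx":0.0038},{},{},{},{}]'
python3 - <<'E'
from h import *
import pickle
D={n:capture(n) for n in("wrist","scene")}; pickle.dump(D,open("d6.pkl","wb"))
w=D["wrist"]["image"]; w=w[200:300,260:392]
a=cv2.resize(w,(792,600),interpolation=cv2.INTER_CUBIC)
cv2.imwrite("pics/w6.png",np.clip(a*1.3,0,255).astype(np.uint8))
c=D["wrist"]; print(proj(c,[552.7,100.9,17]))
E
```

```text
time: 13.15
tcp_pos: [495.8, 125.9, 55.3]
tcp_rot: [0.0, 0.66, 0.752, -0.002]
ft_force: [-10.0, -7.5, 9.0]
finger_gap: 0.321
finger_force: 61.3
[331.97737572 259.00088147]
```

View pics/w6.png

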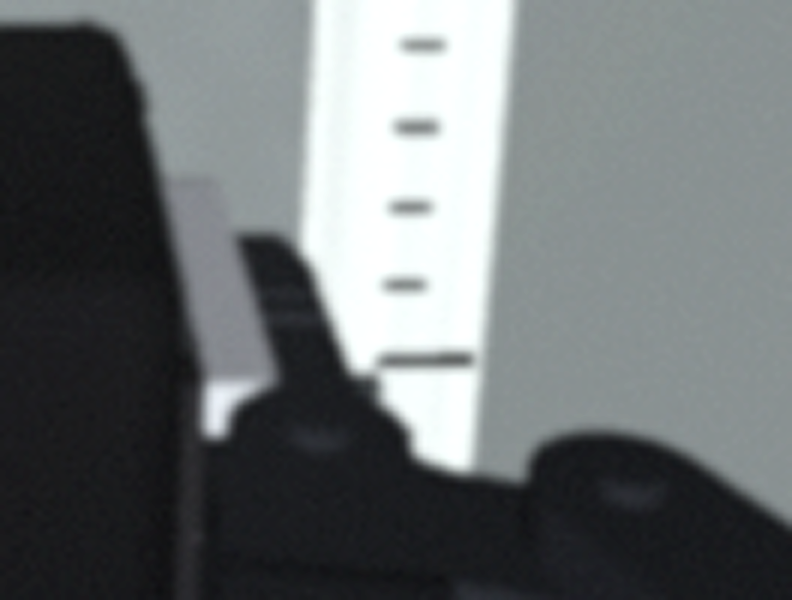

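The zoom shows the pointer tip at crop (368,380), just below the 100 mark at row 360, so the arm is a little short. Measuring how much, with parallax.

```bash
python3 - <<'E'
from h import *
import pickle
c=pickle.load(open("d6.pkl","rb"))["wrist"]
P=lambda u,v,z:onz(c,259.5+u/6+.5,199.5+v/6+.5,z)
hx=np.array([np.cos(np.radians(97.5)),np.sin(np.radians(97.5)),0])
m=P(380,360,16.7)
for v in(376,380,384): print((m-P(372,v,19))@hx)
print((P(385,285,16.7)-m)@hx,m)
E
```

```text
0.7736320581918682
1.3154129474745078
1.8581206830023704
10.049560402223955 [546.7999724   99.14997448  16.7       ]
```

In the tool's units: 1.5 mm / 800 = 0.0019.

```bash
python3 jog.py '[{"dx":0.0019},{},{},{},{},{},{},{}]'
python3 - <<'E'
from h import *
c=capture("wrist"); s=bot.state()
hx=np.array([np.cos(np.radians(97.5)),np.sin(np.radians(97.5)),0])
print((s["tcp_pos"]-[505,58.1,55.3])@hx, s["finger_force"],s["finger_gap"])
cv2.imwrite("pics/w7.png",np.clip(cv2.resize(c["image"][200:300,260:392],(792,600),interpolation=cv2.INTER_CUBIC)*1.6,0,255).astype(np.uint8))
E
```

```text
time: 14.25
tcp_pos: [495.5, 127.3, 55.3]
tcp_rot: [0.0, 0.66, 0.752, -0.002]
ft_force: [-9.8, -8.6, 9.8]
finger_gap: 0.32
finger_force: 61.2
69.85492051252103 61.23493015766144 0.3141591544268621
```

View pics/w7.png

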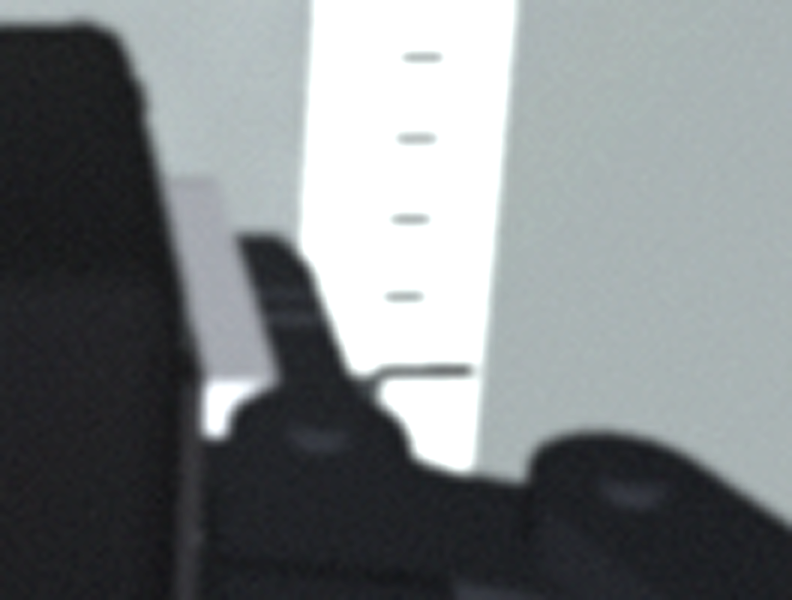

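The pointer tip at (365,380) now meets the 100 mark (row 370). With parallax it's on the mark, and the arm travel reads 69.9 mm. Handing in.

```bash
python3 -c "
from plant import bot, workorder, capture
print(workorder.job_done())"
```

```text
the job is handed in; nothing more can be done
None
```

I turned the lift knob back to its zero stop and drew the arm out to the 100 mm mark (about 69.9 of 70 mm travel), still gripped with the lock button squeezed in; the job is handed in, but no verdict was printed.

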